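# Park the lock collar of a circuit-board holder

## Robot

A 6-joint arm with a two-finger parallel gripper is mounted at the origin on the work surface. World frame = base frame: x ahead of the robot, y to its left, z up, the work surface at z = 0. Lengths are in m, angles in rad, forces in N, time in s.
With the tool pointing down it reaches from about 0.35 to 0.975 m from the base axis. Payload 4.9 kg.
Tool frame: the origin (TCP) lies on the mounting face of the last link; the fingertips stand 173 mm ahead of it and the grasp point (between the pads) lies 155 mm ahead of it; z points along the fingers, y is the line along which they close (so a half turn about z gives the same grasp; the last joint's range is limited). The gripper opens to 85 mm and grips with 20 to 120 N. Pads are 22 mm wide; open, the fingers measure 114 mm over their backs; the gripper's body (76 mm by 85 mm) begins 54 mm behind the grasp point. The pads swing forward as they close: fully open they stand 13 mm farther back than shut.
Start: joints at [1.077, 0.053, 1.613, -0, 1.476, -0.119], TCP at [0.229, 0.582, 0.405] pointing down, gripper open.
Joint ranges: [-3.01, 3.01], [-1.01, 2.22], [0.06, 2.58], [-1.02, 4.17], [0.09, 2.62], [-3.14, 3.14]. Speed limits (rad/s): [2.57, 2.57, 3.14, 3.14, 3.14, 3.14].

## Interface

Orientations are given as a rotation vector (axis times angle).
In Python, from station import monitor, eyes, finish_job gives the robot as it stands. The module is installed in compiled form; this text tells all that it offers.
- The arm moves only by the tool step_arm, never from a script. Its argument "commands" is a list of rows, each a list of 3 entries, a list of its own where there are three numbers: the opening in per cent of the stroke, from 0 (shut) to 100 (fully open), then the shift along the tool's x, y, z in mm, then the turn about the tool's z in degrees. In form: [[hand, [x, y, z], yaw], ...]. A call has 1 to 12 rows; each row is the pose to reach, as a shift and turn from the pose commanded when the call began, along the tool's axes at that moment; what a row does not reach only later rows make up. A row lasts 1/8 s, in which the tool goes at most 62.5 mm and 10.7 degrees, less where a joint would pass 70% of its speed; a pose out of reach is approached as far as the arm can. A call with a gripper value outside its range is refused whole. The fingers move at their own pace and stop on an object; "squeeze" is the grip in N (left out, the last holds). Time passes only in rows, so rows that repeat a pose let the fingers close. It gives the time, the measured TCP pose, the force, the opening and the grip force at its end, in the units of the state.
- monitor.get_obs(): the state, without advancing time (a new reading comes with each control period).
- eyes.get_image(name): name is "side" or "top"; returns the picture (420x560x3 uint8, red, green, blue); there is no depth.
- eyes.camera_info(name): a dict with "camera_matrix" (3x3 intrinsics, pixels), "extrinsics" (4x4, takes a point from camera to world coordinates). Camera axes: x right, y down, z forward; pixel columns grow to the right and rows downward; lengths in m; the calibration is good to about 2 mm. A picture is of the moment at which its call begins. camera_info takes no time and is no camera call.
- finish_job(): hands the job in; it is judged then, once.
The state is a dict: "t": time; "q": joint angles; "dq": joint speeds; "effort": joint torques, N m; "tool_pos": TCP position; "tool_rot": TCP orientation; "contact_force": force on the tool from outside, world axes, zero at the start; "wrist_torque": the same for the moment, N m; "opening": finger opening in m; "grip_force": force on a finger pad.
Only numpy, scipy, OpenCV 4.12 (cv2) and the standard library are available. Lean on these libraries where they do the work, as an engineer would, in place of code of your own. Each camera call takes 0.05 s, during which the arm holds its last target. There are 200 camera calls.

## Task

Unlock the swivel of the board holder that has the circuit board clamped in it: pull its spring collar straight up, turn it about 60 degrees (either way) and let go, so that it stays up, resting in the raised notch. Leave the collar of the empty holder alone.

Things in the scene. Friction and masses are not known exactly. Their poses are not given: they have to be found in the camera images.
- collar (a point): Spring collar of the holder WITH the green board (100 x 134 mm): upright steel sleeve, 48 mm diameter, 36 mm high, two flats 36 mm apart, on top of a fixed dark column. Point on its axis, 14 mm under its top, 111 mm above the table when down; moves with it. z up, y square to the flats (grip along y), x towards the board. Notched crown, 60 mm wide, fixed, begins 23 mm below the point; nothing beside it.
- collar_lift (a joint): How far that collar is pulled up, m: 0 down (locked), at most 0.024. A spring pulls it down with 5 N (bottom) to 10 N (top), plus 1.4 N weight. A cross pin under it stands in a deep slot of the crown when down: it then turns only 9 degrees. It must be up by more than 0.013 (0.017 to 0.021 is good) to turn further. Resting in the raised notch it reads about 0.009.
- collar_turn (a joint): Turn of that collar, rad, counter-clockwise from above positive: 0 when locked (play 0.15), stops at -1.4 and 1.4. Past 0.78 either way (aim at 1.05) its pin is over a raised notch, into which it drops when let down; let go sooner, it rests on the ridge between or springs back down. It turns easily (0.03 N m).
- spare_collar (a point): Same point on the like collar of the EMPTY holder (no board); to stay down. Both holders are fixed: grey base 130 x 110 mm, column 62 mm in diameter, low aluminium arm to one side with two black jaws; jaws and board begin 85 mm out from the column's axis and are under 85 mm high.

How it is judged:
By the outcome, as a careful person would: the job done as asked, in the order asked, and still so for the second after the job is handed in, with the robot touching nothing.
It also fails if it takes over 35 s, if anything falls off the work surface, if the arm or the gripper's body presses on something with over 40 N, if the wrist force passes 120 N, or if a joint passes its speed limit or range.

## Working session

There is one attempt and no reset: what is moved stays moved. The work goes in short steps, Python scripts to look and compute and a tool call to move; the robot and the scene stay as the last step left them, time stands still between calls to the robot, and variables do not carry over. Pictures are saved under pics/ and viewed, at most 10 in all, crops included, and the job is handed in when it is done.

Besides the shell and the picture viewer there is one more tool, called after "Call:" by a JSON object that holds its "method" and its "body", one argument or row to a line. step_arm: Moves the arm, as the interface text tells. Its arguments: {"type":"object","properties":{"commands":{"type":"array"},"squeeze":{"type":"number"}},"required":["commands"]}

```bash
mkdir -p pics; python3 - <<'E'
from station import monitor, eyes
import cv2, numpy as np
np.set_printoptions(precision=4,suppress=True)
for n in("top","side"):
    im=eyes.get_image(n); cv2.imwrite(f"pics/{n}0.png",im[:,:,::-1])
    c=eyes.camera_info(n); print(n,np.array(c["camera_matrix"]),np.array(c["extrinsics"]))
o=monitor.get_obs(); print(o["t"],o["tool_pos"],o["tool_rot"],o["opening"])
E
```

```text
top [[545.7938   0.     276.6754]
 [  0.     545.7938 212.9489]
 [  0.       0.       1.    ]] [[ 0.0193 -0.983   0.1824  0.3338]
 [-0.9994 -0.0243 -0.0256  0.0175]
 [ 0.0296 -0.1818 -0.9829  1.1573]
 [ 0.      0.      0.      1.    ]]
side [[531.4984   0.     283.6998]
 [  0.     531.4984 202.0691]
 [  0.       0.       1.    ]] [[ 0.9426 -0.1704  0.2871  0.207 ]
 [-0.3336 -0.5155  0.7893 -0.8536]
 [ 0.0136 -0.8398 -0.5428  0.7463]
 [ 0.      0.      0.      1.    ]]
0.1 [0.2287 0.5814 0.4036] [-0.5852 -3.086   0.0028] 0.08538870111096732
```

View pics/top0.png

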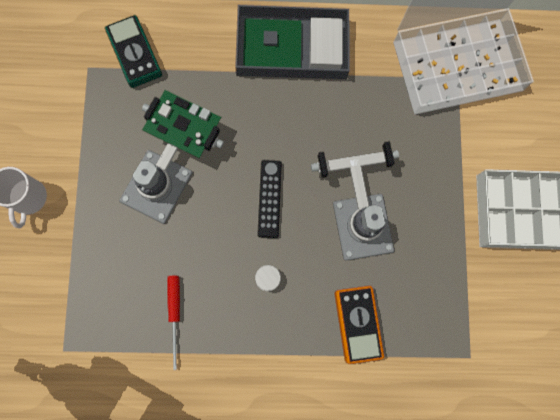

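View pics/side0.png

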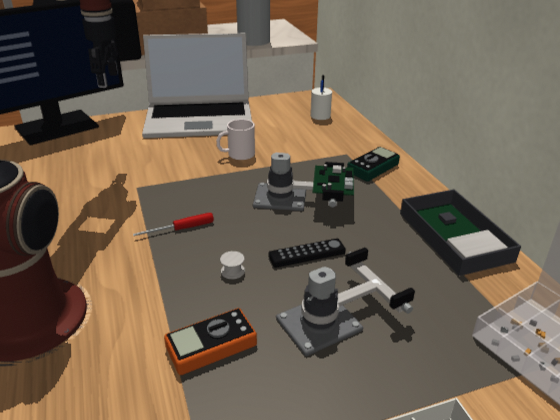

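The holder with the board is at upper left in the top view (collar top near (146,173), board near (182,124)). In the side view its collar is near (280,162). The empty holder's collar is at (374,216) in the top view. Next I'll enlarge the target.

```bash
python3 - <<'E'
import cv2, numpy as np
a=cv2.imread("pics/top0.png")[80:230,100:240]; b=cv2.imread("pics/side0.png")[140:220,240:360]
a=cv2.resize(a,None,fx=4,fy=4,interpolation=cv2.INTER_CUBIC)
b=cv2.resize(b,(240,160),interpolation=cv2.INTER_CUBIC)
cv2.imwrite("pics/c1.png",a); 
b=cv2.imread("pics/side0.png")[145:215,245:305]; b=cv2.resize(b,None,fx=8,fy=8,interpolation=cv2.INTER_CUBIC);cv2.imwrite("pics/c2.png",b)
E
```

```text
(no output)
```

View pics/c1.png

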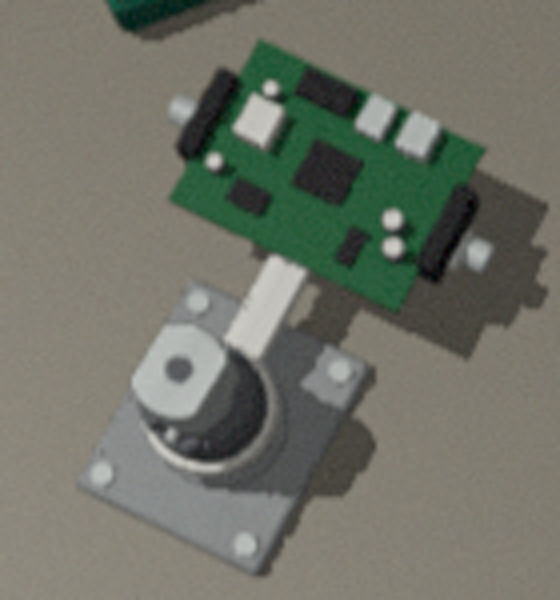

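View pics/c2.png

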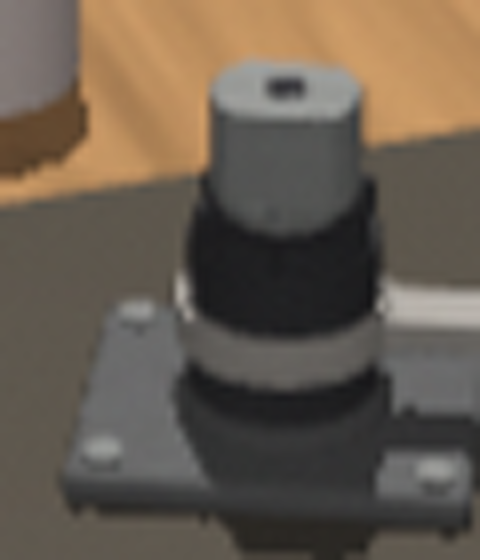

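The crops show the collar's top hole at (145,172.5) in the top view and (280.7,156) in the side view. The flats run parallel to the aluminium arm. The base bolts, in the enlarged crop's pixels, give the yaw.

```bash
cat > h.py <<'E'
import numpy as np
from station import monitor, eyes
from scipy.spatial.transform import Rotation as R
np.set_printoptions(precision=4,suppress=True)
def onz(n,uv,z):
    c=eyes.camera_info(n);K=np.array(c["camera_matrix"]);T=np.array(c["extrinsics"])
    d=T[:3,:3]@np.linalg.solve(K,[*uv,1]);p=T[:3,3];return p+d*(z-p[2])/d[2]
E
python3 - <<'E'
from h import *
t=onz("top",(145,172.5),.125);s=onz("side",(280.75,156),.125);print(t,s)
c=lambda x,y:(100+x/4,80+y/4)
b=[onz("top",c(*p),.015) for p in[(198,300),(340,370),(245,545),(100,473)]]
print("base centre",np.mean(b,0),"sides",[np.linalg.norm(b[i]-b[i-1]) for i in range(4)])
d=b[1]-b[2]+b[0]-b[3];e=b[3]-b[0]+b[2]-b[1];f=b[0]-b[1]+b[3]-b[2]
yaw=np.arctan2(d[1],d[0]);print("yaw",np.degrees(yaw),"perp",np.degrees(np.arctan2(f[1],f[0]))-90)
h=onz("top",c(240,340),.06)-0;g=onz("top",c(285,258),.06);print("arm",np.degrees(np.arctan2(*(g-h)[1::-1])))
h=onz("top",c(190,412),.125)-0;g=onz("top",c(225,360),.125);print("flat",np.degrees(np.arctan2(*(g-h)[1::-1])))
for z in(.11,.14):print(z,onz("side",(280.75,156),z),onz("top",(145,172.5),z))
o=monitor.get_obs();M=R.from_rotvec(o["tool_rot"]).as_matrix();print(M)
m=(t+s)/2
print("xyz tool shift mm (xy):",1000*M.T@(m-o["tool_pos"]),"tool y dir",np.degrees(np.arctan2(M[1,1],M[0,1])))
E
```

```text
[0.5988 0.2472 0.125 ] [0.5991 0.2511 0.125 ]
base centre [0.5994 0.2482 0.015 ] sides [np.float64(0.10684100266626242), np.float64(0.08635079402790564), np.float64(0.10665705897380588), np.float64(0.08690120877533927)]
yaw -25.227845593328762 perp -25.173954063438458
arm -24.86288567649394
flat -30.083058608896994
0.11 [0.6085 0.2777 0.11  ] [0.6026 0.2505 0.11  ]
0.14 [0.5896 0.2244 0.14  ] [0.5949 0.2439 0.14  ]
[[-0.9306  0.3661 -0.0009]
 [ 0.3661  0.9306 -0.0017]
 [ 0.0002 -0.0019 -1.    ]]
xyz tool shift mm (xy): [-466.2328 -173.1481  278.782 ] tool y dir 68.52606046813337
```

The measurements agree: axis at about (0.599, 0.248) and collar yaw about -25°. I'll move above it.

Call:
{"method": "step_arm", "body": {
  "commands": [
    [100,[-116,-43,0],4],
    [100,[-233,-86,0],4],
    [100,[-350,-130,10],4],
    [100,[-466,-172,30],4],
    [100,[-466,-172,60],4],
    [100,[-466,-172,60],4],
    [100,[-466,-172,60],4],
    [100,[-466,-172,60],4],
    [100,[-466,-172,60],4],
    [100,[-466,-172,60],4],
    [100,[-466,-172,60],4],
    [100,[-466,-172,60],4]
  ]
}}

```text
t: 1.6
tool_pos: [0.5987, 0.2521, 0.3453]
tool_rot: [0.69, 3.064, 0.001]
contact_force: [-0.3, -0.3, -0.6]
opening: 0.0856
grip_force: 0.0
```

```bash
python3 - <<'E'
from h import *
import cv2
im=eyes.get_image("side");cv2.imwrite("pics/s1.png",cv2.resize(im[60:220,200:360,::-1],None,fx=3.7,fy=3.7,interpolation=cv2.INTER_CUBIC))
o=monitor.get_obs();M=R.from_rotvec(o["tool_rot"]).as_matrix()
print(o["t"],o["tool_pos"],o["q"],"grip dir",np.degrees(np.arctan2(M[1,1],M[0,1])),M[:,2],o["contact_force"])
print("shift",1000*M.T@(np.array([.599,.2485,.266])-o["tool_pos"]))
E
```

```text
1.65 [0.5988 0.252  0.3452] [ 0.2838  0.151   1.6082  0.      1.3817 -0.8441] grip dir 64.62518022444101 [ 0.0007  0.0002 -1.    ] [ 0.185  -1.1499  0.8557]
shift [-1.6405 -3.0878 79.2075]
```

View pics/s1.png

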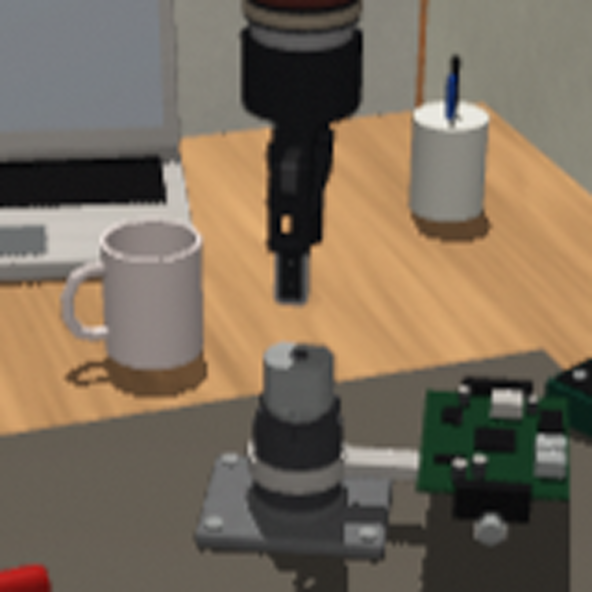

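The open gripper stands directly above the board holder's collar. Its fingertip is at (291,300) in the crop and the collar hole at (300,354). I'll descend with a small correction and close.

Call:
{"method": "step_arm", "body": {
  "commands": [
    [100,[-2,-3,20],0],
    [100,[-2,-3,45],0],
    [100,[-2,-3,65],0],
    [100,[-2,-3,79],0],
    [100,[-2,-3,79],0],
    [100,[-2,-3,79],0],
    [100,[-2,-3,79],0]
  ]
}}

```text
t: 2.52
tool_pos: [0.6005, 0.2475, 0.2671]
tool_rot: [0.692, 3.062, 0.002]
contact_force: [0.5, 0.1, 0.2]
opening: 0.0854
grip_force: 0.0
```

Call:
{"method": "step_arm", "body": {
  "commands": [
    [60,[0,0,0],0],
    [50,[0,0,0],0],
    [40,[0,0,0],0],
    [30,[0,0,0],0],
    [30,[0,0,0],0],
    [30,[0,0,0],0],
    [30,[0,0,0],0],
    [30,[0,0,0],0]
  ],
  "squeeze": 60
}}

```text
t: 3.52
tool_pos: [0.6002, 0.2481, 0.2665]
tool_rot: [0.692, 3.063, 0.004]
contact_force: [1.3, 5.2, 0.9]
opening: 0.035
grip_force: 60.6
```

The grip is firm at 35 mm across the flats. I'll lift 19 mm.

Call:
{"method": "step_arm", "body": {
  "commands": [
    [30,[0,1,-5],0],
    [30,[0,1,-10],0],
    [30,[0,1,-15],0],
    [30,[0,1,-19],0],
    [30,[0,1,-19],0],
    [30,[0,1,-19],0],
    [30,[0,1,-19],0]
  ]
}}

```text
t: 4.4
tool_pos: [0.6003, 0.2484, 0.2822]
tool_rot: [0.693, 3.064, 0.001]
contact_force: [5.7, 5.0, -9.2]
opening: 0.0353
grip_force: 60.4
```

The lift measures 15.7 mm because the arm sags under load, and the force matches the spring. I'll raise 3 mm more, then turn.

Call:
{"method": "step_arm", "body": {
  "commands": [
    [30,[0,0,-3],0],
    [30,[0,0,-3],0],
    [30,[0,0,-3],0],
    [30,[0,0,-3],5],
    [30,[0,0,-3],10],
    [30,[0,0,-3],15],
    [30,[0,0,-3],15],
    [30,[0,0,-3],15]
  ]
}}

```text
t: 5.4
tool_pos: [0.6001, 0.2481, 0.2847]
tool_rot: [-1.087, -2.947, 0.001]
contact_force: [6.0, 4.4, -9.4]
opening: 0.035
grip_force: 60.6
```

Call:
{"method": "step_arm", "body": {
  "commands": [
    [30,[0,0,0],6],
    [30,[0,0,0],12],
    [30,[0,0,0],18],
    [30,[0,0,0],24],
    [30,[0,0,0],30],
    [30,[0,0,0],36],
    [30,[0,0,0],42],
    [30,[0,0,0],46],
    [30,[0,0,0],46],
    [30,[0,0,0],46],
    [30,[0,0,0],46]
  ]
}}

```text
t: 6.78
tool_pos: [0.5994, 0.2479, 0.2859]
tool_rot: [-2.15, -2.288, 0.008]
contact_force: [-2.8, -0.5, -10.6]
opening: 0.035
grip_force: 60.8
```

```bash
python3 - <<'E'
from h import *
import cv2
im=eyes.get_image("side");cv2.imwrite("pics/s2.png",cv2.resize(im[90:220,220,None].repeat(1,1) if 0 else im[100:220,220:340,::-1],None,fx=4.9,fy=4.9,interpolation=cv2.INTER_CUBIC))
o=monitor.get_obs();M=R.from_rotvec(o["tool_rot"]).as_matrix()
print(o["t"],o["tool_pos"],o["q"],"grip dir",np.degrees(np.arctan2(M[1,1],M[0,1])),o["contact_force"],o["wrist_torque"],o["opening"])
E
```

```text
6.825 [0.5994 0.2479 0.286 ] [ 0.2776  0.2046  1.6513 -0.0006  1.2913  0.2156] grip dir 3.557794804142118 [ -4.7301  -1.3808 -10.777 ] [-0.1694  0.8425  0.073 ] 0.03542156147145302
```

View pics/s2.png

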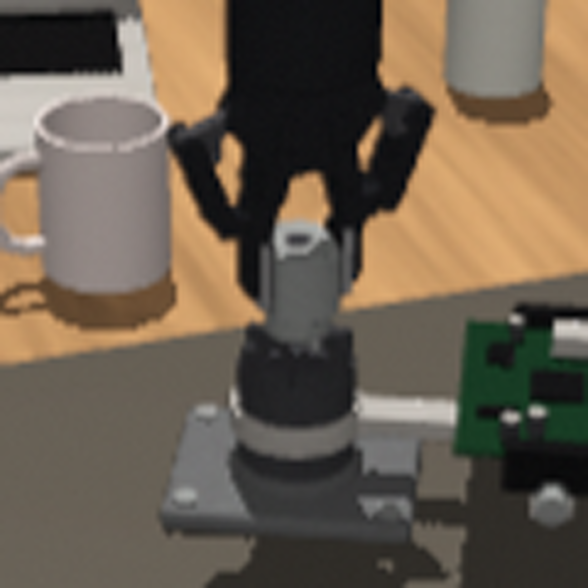

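The collar is gripped on its flats, lifted clear of the crown notches and turned 61° clockwise. I'll let it down into the notch.

Call:
{"method": "step_arm", "body": {
  "commands": [
    [30,[0,0,4],0],
    [30,[0,0,8],0],
    [30,[0,0,11],0],
    [30,[0,0,11],0],
    [30,[0,0,11],0],
    [30,[0,0,11],0]
  ]
}}

```text
t: 7.58
tool_pos: [0.5994, 0.2479, 0.2759]
tool_rot: [-2.15, -2.288, 0.008]
contact_force: [-6.6, -2.4, -7.8]
opening: 0.0352
grip_force: 61.3
```

Call:
{"method": "step_arm", "body": {
  "commands": [
    [30,[0,0,1],0],
    [30,[0,0,2],0],
    [30,[0,0,2],0],
    [30,[0,0,2],0]
  ]
}}

```text
t: 8.07
tool_pos: [0.5995, 0.2479, 0.2753]
tool_rot: [-2.15, -2.288, 0.008]
contact_force: [-8.8, -3.6, -2.4]
opening: 0.035
grip_force: 61.9
```

It came to rest at about 8.8 mm with the downward load gone, so the pin is in the raised notch. I'll release and go up.

Call:
{"method": "step_arm", "body": {
  "commands": [
    [60,[0,0,0],0],
    [100,[0,0,0],0],
    [100,[0,0,0],0],
    [100,[0,0,0],0],
    [100,[0,0,0],0],
    [100,[0,0,0],0],
    [100,[0,0,-20],0],
    [100,[0,0,-50],0],
    [100,[0,0,-90],0],
    [100,[0,0,-120],0],
    [100,[0,0,-120],0],
    [100,[0,0,-120],0]
  ]
}}

```text
t: 9.57
tool_pos: [0.6002, 0.2482, 0.3943]
tool_rot: [-2.152, -2.289, 0.001]
contact_force: [-0.4, -0.6, -0.5]
opening: 0.0852
grip_force: 0.0
```

```bash
python3 - <<'E'
from h import *
import cv2
a=eyes.get_image("side")[130:220,230:320,::-1]
b=cv2.imread("pics/side0.png")[130:220,230:320]
cv2.imwrite("pics/s3.png",cv2.resize(np.hstack([b,a]),None,fx=4.4,fy=4.4,interpolation=cv2.INTER_CUBIC))
o=monitor.get_obs();print(o["t"],o["tool_pos"],o["contact_force"],o["opening"])
E
```

```text
9.625 [0.6001 0.2482 0.3933] [ 0.3389 -0.2391 -0.6002] 0.08542896815019489
```

View pics/s3.png

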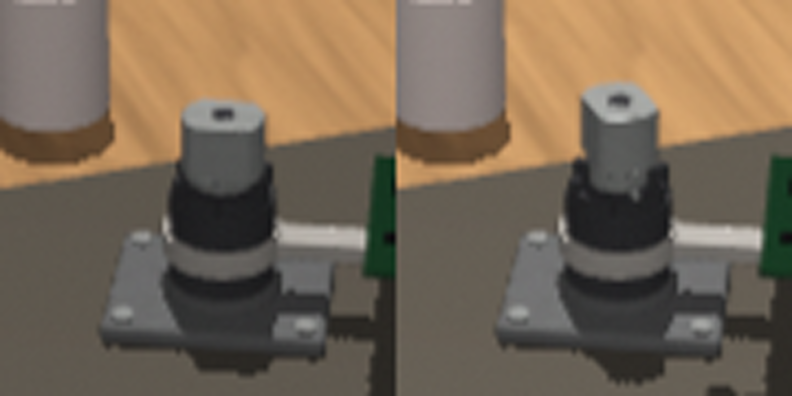

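The before/after pair shows the collar turned about 60°. Its hole rose from row 113 to 100, about 8 to 9 mm, so it is standing in the raised notch with the gripper well clear.

```bash
python3 -c "
from station import finish_job
print(finish_job())"
```

```text
the job is handed in; nothing more can be done
None
```

The board holder's collar was lifted, turned about 61° and let go; it rests about 9 mm up in the raised notch, the empty holder's collar was not touched, and the job is handed in.

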